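# Tip the drained tube racks back onto their feet

### The job

Two green tube racks have been left standing on their long edges to drain. With gentle pushes of the fingers, never gripping or lifting, tip each one over onto its black feet so that it lies flat with its holes facing up. Leave each about where it stood rather than shoving it along the bench, and do not disturb the bottle, the jar or the tip box.

Things in the scene. Friction and masses are not known exactly. Their poses are not given: they have to be found in the camera images.
- rack_a: Loose green tube rack, slab 200 x 100 x 50 mm (feet included), 0.2-0.45 kg, on a long narrow side, so 100 mm tall, left or right. Origin: centre of its underside at the feet's soles, 50 mm above the bench at first. Own +x: from feet to hole face, up when done; y: along its length; z: up at first. Holes first face the robot within 35 deg: it must fall away from the robot.
- rack_b: The same rack as rack_a in shape, size, origin and axes, standing in the same way on the other side (left or right), but turned about: its holes at first face away from the robot (within 35 degrees), so it must fall towards the robot.
- rack_a_holes (a point): Centre of rack_a's hole face, 50 mm from the origin along own +x; axes as the rack's. Holes: 4 rows of 8, only marked, the face is flat. The other broad face has 4 black feet 6 mm high at its corners. Pushed on the hole face, within 30 mm of the top edge, a rack pivots on its lower feet-side edge with little sliding, balances at about 27 deg and then drops onto its feet.
- rack_b_holes (a point): Centre of rack_b's hole face, likewise.
- reagent_bottle: Amber bottle, white cap, 54 mm across, 120 mm tall, loose; leave it alone. It stands beyond the racks. Origin: centre of its underside.
- jar: Glass jar, red lid, 66 mm across, 100 mm tall, loose; leave it alone. It stands outside the racks, on the left or the right. Origin: centre of its underside.
- tip_box: Blue pipette-tip box with a clear lid, 85 by 120 mm, 62 mm tall, long side along its own y, loose; leave it alone. It stands outside the racks, on the other side from the jar. Origin: centre of its underside.

How it is judged:
By the outcome, as a careful person would: the job done as asked, in the order asked, and still so for the second after the job is handed in, with the robot touching nothing.
It also fails if it takes over 45 s, if anything falls off the work surface, if the arm or the gripper's body presses on something with over 40 N, if the wrist force passes 120 N, or if a joint passes its speed limit or range.

### The arm

A 7-joint arm with a two-finger parallel gripper is mounted at the origin on the work surface. World frame = base frame: x ahead of the robot, y to its left, z up, the work surface at z = 0. Lengths are in m, angles in degrees, forces in N, time in s.
With the tool pointing down it reaches from about 0.425 to 0.875 m from the base axis. Payload 4.7 kg.
Tool frame: the origin (TCP) lies at the very end of the fingers, on their centre line; the grasp point (between the pads) lies 19 mm behind it; z points along the fingers, y is the line along which they close (so a half turn about z gives the same grasp; the last joint's range is limited). The gripper opens to 87 mm and grips with 3 to 60 N. Pads are 19 mm wide; open, the fingers measure 117 mm over their backs; the gripper's body (75 mm by 190 mm) begins 51 mm behind the grasp point.
Start: joints at [67.615, 18.392, -4.016, 83.108, 1.295, 78.541, -3.26], TCP at [0.256, -0.597, 0.223] pointing down, gripper open.
Joint ranges: [-163.93, 163.93], [-17.29, 119.83], [-79.2, 71.16], [3.27, 140.29], [-89.18, 269.18], [5.43, 117.66], [-154.24, 154.24]. Speed limits (degrees/s): [147.25, 147.25, 180, 180, 180, 180, 180].

### API

Orientations are given as [roll, pitch, yaw] about the fixed x, y, z axes, in that order (R = Rz(yaw) Ry(pitch) Rx(roll)).
In Python, from cell import get_obs, cams, ticket, finder gives the robot as it stands.
- The arm moves only by the shell command python3 -m creep 'ROWS' [FORCE]. ROWS is text: rows parted by semicolons, each of 5 numbers parted by spaces: the shift along the world's x, y, z in m, then the turn about the world's z in degrees, then the finger opening in m, from 0 to 0.087. A call has 1 to 8 rows; each row shifts and turns the commanded pose from where the row before left it; what a row does not reach is not made up. A row lasts 1/8 s, in which the tool goes at most 62.5 mm and 10.7 degrees, less where a joint would pass 70% of its speed; a pose out of reach is approached as far as the arm can. A call with a gripper value outside its range is refused whole. The fingers move at their own pace and stop on an object; FORCE is the grip in N (left out, the last holds). Time passes only in rows, so rows that do not move let the fingers close. It gives the time, the measured TCP pose, the force, the opening and the grip force at its end, in the units of the state.
- get_obs(): the state, without advancing time (a new reading comes with each control period).
- cams.read_camera(name): name is "scene" or "top" or "wrist"; returns the picture (480x640x3 uint8, red, green, blue); there is no depth.
- cams.calibration(name): a dict with "fx", "fy", "cx", "cy" (pixels), "extrinsics" (4x4, takes a point from world to camera coordinates). Camera axes: x right, y down, z forward; pixel columns grow to the right and rows downward; lengths in m; the calibration is good to about 2 mm. A picture is of the moment at which its call begins: read the wrist's pose just before it. calibration takes no time and is no camera call; for the wrist camera it gives the pose at the moment of the call.
- ticket.sign_off(): hands the job in; it is judged then, once.
Trained networks look in the newest picture that a camera, given by its name, has taken for a name from the list of things; names that differ only in an ending like _2 or _b are one class to them, and where a whole thing is asked for, a point or a joint stands for the part that bears it (a point fixed in the world has none). Each returns a list of dicts, best first, with "p" (0 to 1); they miss things now and then, are a little off and sometimes report something else, mostly with a low value. They report only what shows in the picture. A call takes as long as a camera call.
- finder.masks_of(name, camera): "mask" (480x640 bool, what is visible of it) and "xy" ([column, row] in pixels, amid what is visible of it).
- finder.tip_of(name, camera): "xy" ([column, row] in pixels: a listed point, or the origin of a listed thing).
The state is a dict: "time_s": time; "qpos": joint angles; "joint_velocities": joint speeds; "effort": joint torques, N m; "tool_pos": TCP position; "tool_rot": TCP orientation; "force": force on the tool from outside, world axes, zero at the start; "wrist_torque": the same for the moment, N m; "grip_width": finger opening in m; "grasp_force": force on a finger pad.
Only numpy, scipy, OpenCV 4.12 (cv2) and the standard library are available. Lean on these libraries where they do the work, as an engineer would, in place of code of your own. Each camera call takes 0.05 s, during which the arm holds its last target. There are 200 camera calls.

## Working session

There is one attempt and no reset: what is moved stays moved. The work goes in short steps, Python scripts to look and compute and a shell command to move; the robot and the scene stay as the last step left them, time stands still between calls to the robot, and variables do not carry over. Pictures are saved under pics/ and viewed, at most 10 in all, crops included, and the job is handed in when it is done.

```bash
mkdir -p pics; cat > h.py <<'E'
import numpy as np,cv2
from cell import get_obs,cams,ticket,finder
def ray(c,uv):
    E=np.array(c['extrinsics']);R,t=E[:3,:3],E[:3,3]
    d=R.T@np.array([(uv[0]-c['cx'])/c['fx'],(uv[1]-c['cy'])/c['fy'],1]);return -R.T@t,d
def at_z(c,uv,z):
    o,d=ray(c,uv);return o+d*(z-o[2])/d[2]
def proj(c,P):
    E=np.array(c['extrinsics']);p=np.atleast_2d(P)@E[:3,:3].T+E[:3,3]
    return np.c_[p[:,0]/p[:,2]*c['fx']+c['cx'],p[:,1]/p[:,2]*c['fy']+c['cy']]
E
python3 - <<'E'
from h import *
np.set_printoptions(precision=3,suppress=True)
for n in ['top','scene']:
    im=cams.read_camera(n);cv2.imwrite(f'pics/{n}0.png',im[:,:,::-1]);c=cams.calibration(n)
    o,_=ray(c,(0,0));print(n,'cam at',o)
    for k in ['rack_a','reagent_bottle','jar','tip_box']:
        for r in finder.masks_of(k,n):
            m=r['mask'].astype(np.uint8);print(k,round(r['p'],2),np.round(r['xy']),at_z(c,r['xy'],0.1 if k!='tip_box' else .06)[:2],m.sum())
            if k=='rack_a' and r['p']>.4:
                bx=cv2.boxPoints(cv2.minAreaRect(cv2.findNonZero(m)));print([at_z(c,b,.1)[:2] for b in bx], bx.round().tolist())
    for k in ['rack_a_holes','rack_a']:
        for r in finder.tip_of(k,n): print(k,round(r['p'],2),np.round(r['xy']),at_z(c,r['xy'],.05)[:2])
E
```

```text
top cam at [0.468 0.006 1.309]
rack_a 0.94 [228. 262.] [0.581 0.238] 1887
[array([0.578, 0.346]), array([0.618, 0.14 ]), array([0.559, 0.128]), array([0.519, 0.333])] [[184.0, 262.0], [268.0, 247.0], [272.0, 271.0], [188.0, 286.0]]
rack_a 0.91 [398. 285.] [ 0.526 -0.181] 1695
[array([ 0.513, -0.074]), array([ 0.568, -0.079]), array([ 0.551, -0.283]), array([ 0.496, -0.277])] [[354.0, 290.0], [356.0, 267.0], [440.0, 274.0], [438.0, 297.0]]
reagent_bottle 0.21 [399. 280.] [ 0.536 -0.183] 1673
jar 0.58 [145. 258.] [0.589 0.441] 752
tip_box 0.64 [510. 284.] [ 0.531 -0.468] 1866
rack_a_holes 0.93 [397. 291.] [ 0.513 -0.185]
rack_a 0.78 [396. 274.] [ 0.555 -0.183]
rack_a 0.61 [232. 273.] [0.555 0.235]
scene cam at [1.115 0.49  0.964]
rack_a 0.65 [284. 178.] [ 0.557 -0.153] 2609
[array([ 0.604, -0.268]), array([ 0.493, -0.299]), array([ 0.525, -0.036]), array([ 0.624, -0.019])] [[239.0, 165.0], [263.0, 137.0], [328.0, 196.0], [304.0, 223.0]]
rack_a 0.62 [408. 289.] [0.597 0.256] 4021
[array([0.676, 0.168]), array([0.569, 0.132]), array([0.53 , 0.334]), array([0.632, 0.358])] [[350.0, 287.0], [371.0, 247.0], [459.0, 292.0], [439.0, 332.0]]
reagent_bottle 0.87 [267. 273.] [0.773 0.02 ] 853
jar 0.72 [489. 368.] [0.629 0.466] 1611
tip_box 0.65 [211. 134.] [ 0.554 -0.45 ] 1563
rack_a_holes 0.64 [292. 177.] [ 0.506 -0.179]
rack_a 0.72 [413. 282.] [0.546 0.238]
rack_a 0.56 [275. 187.] [ 0.562 -0.185]
```

```bash
python3 - <<'E'
import cv2
a=cv2.imread('pics/top0.png');b=cv2.imread('pics/scene0.png')
cv2.imwrite('pics/t1.png',cv2.resize(a[190:360,100:560],None,fx=1.7,fy=1.7,interpolation=cv2.INTER_CUBIC))
cv2.imwrite('pics/s1.png',cv2.resize(b[90:410,150:550],None,fx=1.8,fy=1.8,interpolation=cv2.INTER_CUBIC))
E
```

```text
(no output)
```

View pics/t1.png

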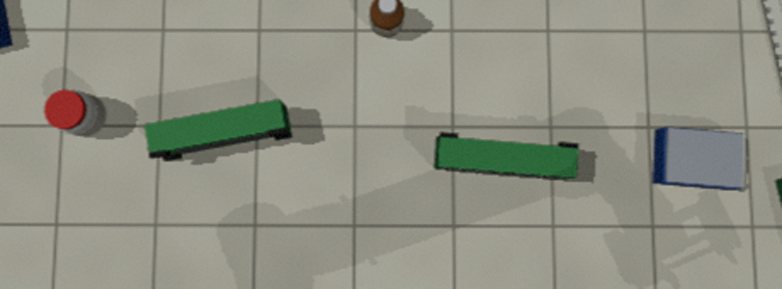

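View pics/s1.png

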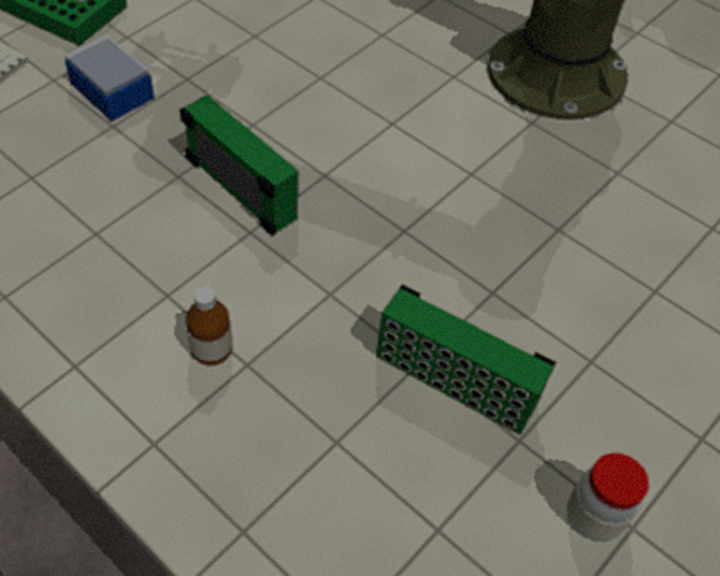

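The top view shows rack_a on the right, centred near (507,157) in the crop, with its feet facing away from the robot. rack_b is on the left near (217,128), with its feet towards the robot. The bottle is beyond them at (387,12), the jar on the left at (65,110) and the tip box on the right at (700,158). The scene view agrees: it shows rack_b's holes and rack_a's feet. I'll move over towards rack_a first.

```bash
python3 -c "
from h import *;print(get_obs()['tool_rot'])"; python3 -m creep '0.03 0.05 0 0 0.06;0.03 0.05 0 0 0.06;0.03 0.055 0 0 0.06;0.03 0.055 0 0 0.06;0.03 0.055 0 0 0.06;0.03 0.055 0 0 0.06;0.025 0.055 0 0 0.06;0 0.042 0 0 0.06'
```

```text
[1.79991612e+02 3.88789030e-03 2.31907237e+01]
time_s: 1.7
tool_pos: [0.4623, -0.1776, 0.2229]
tool_rot: [180.0, -0.1, 23.4]
force: [1.0, 0.9, 0.0]
grip_width: 0.06
grasp_force: 0.0
```

```bash
python3 -m creep '-0.005 0 0 -9.5 0.06;0 0 0 -9.5 0.06;0 0 -0.02 -9.2 0.06;0 0 -0.04 0 0.06;0 0 -0.04 0 0.06;0 0 -0.03 0 0.06;0 0 -0.01 0 0.06;0 0 0 0 0.06'; python3 - <<'E'
from h import *
cv2.imwrite('pics/t2.png',cv2.resize(cams.read_camera('top')[200:360,300:500,::-1],None,fx=3,fy=3));cv2.imwrite('pics/w2.png',cams.read_camera('wrist')[:,:,::-1])
E
```

```text
time_s: 2.7
tool_pos: [0.4558, -0.181, 0.0828]
tool_rot: [-180.0, 0.0, -5.0]
force: [0.5, 0.0, 0.4]
grip_width: 0.0601
grasp_force: 0.0
```

View pics/w2.png

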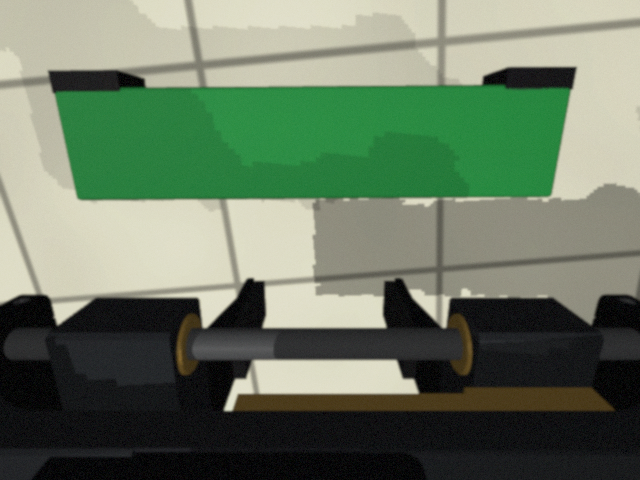

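The wrist view shows rack_a's top, columns 55–575 and rows 85–198, parallel to the two fingertips (rows 280–300) and centred on them. I'll close in slowly.

```bash
python3 -m creep '0.015 -0.001 0 0 0.06;0.012 -0.001 0 0 0.06;0.006 -0.001 0 0 0.06;0.005 0 0 0 0.06;0.005 -0.001 0 0 0.06;0.005 0 0 0 0.06;0 0 0 0 0.06'
```

```text
time_s: 3.68
tool_pos: [0.5038, -0.185, 0.0825]
tool_rot: [-180.0, 0.0, -5.0]
force: [-0.8, -0.0, 0.4]
grip_width: 0.0601
grasp_force: 0.2
```

```bash
python3 -m creep '0.004 0 0.001 0 0.06;0.004 -0.001 0.002 0 0.06;0.004 0 0.002 0 0.06;0.004 0 0.002 0 0.06;0.004 -0.001 0.002 0 0.06;0 0 0 0 0.06'; python3 - <<'E'
from h import *
cv2.imwrite('pics/s3.png',cv2.resize(cams.read_camera('scene')[60:300,150:470,::-1],None,fx=2.4,fy=2.4))
E
```

```text
time_s: 4.42
tool_pos: [0.5242, -0.1871, 0.0918]
tool_rot: [180.0, -0.0, -5.0]
force: [-0.8, -0.2, -0.1]
grip_width: 0.0599
grasp_force: 0.2
```

View pics/s3.png

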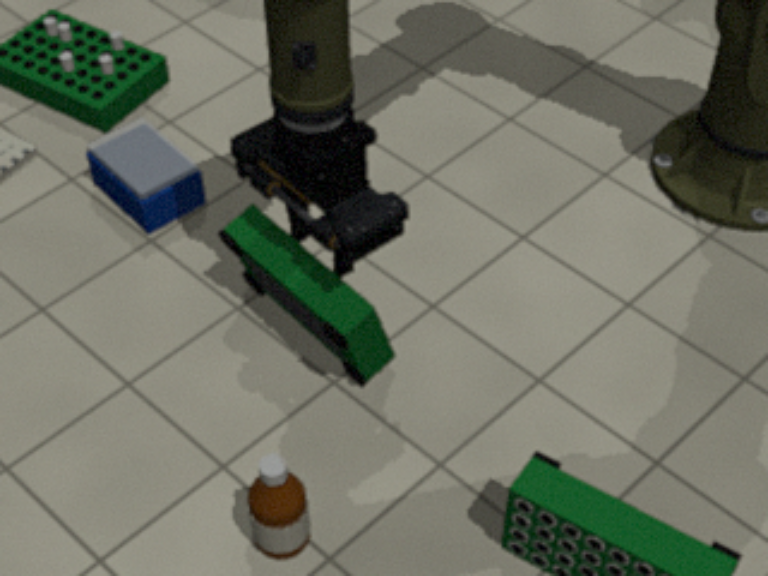

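The view shows rack_a, around (310,290), tilting away on its lower feet edge with the fingers behind it. I'll keep pushing.

```bash
python3 -m creep '0.004 0 0.002 0 0.06;0.004 -0.001 0.002 0 0.06;0.004 0 0.002 0 0.06;0.004 0 0.001 0 0.06;0.003 0 0.001 0 0.06;0.003 -0.001 0.001 0 0.06;0.003 0 0 0 0.06;0 0 0 0 0.06'; python3 - <<'E'
from h import *
cv2.imwrite('pics/s4.png',cv2.resize(cams.read_camera('scene')[60:300,150:470,::-1],None,fx=2.4,fy=2.4))
E
```

```text
time_s: 5.48
tool_pos: [0.5489, -0.189, 0.1005]
tool_rot: [-180.0, 0.0, -5.0]
force: [0.1, 0.0, 0.7]
grip_width: 0.0599
grasp_force: 0.0
```

View pics/s4.png

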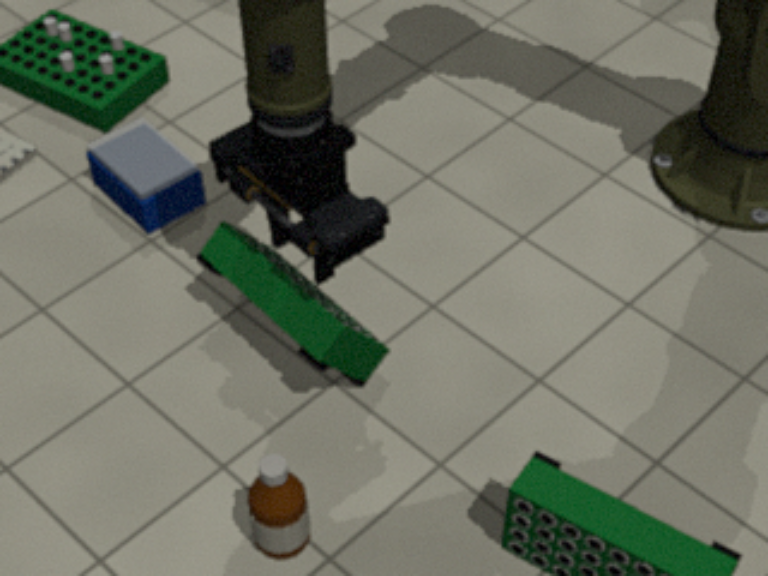

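rack_a, around (290,300), is past balance and falling freely. I'll let it land while raising the hand and going over to rack_b.

```bash
python3 -m creep '0 0 0.02 0 0.06;0 0 0.04 0 0.06;0 0 0.04 0 0.06;0 0 0.03 0 0.06;0.015 0.05 0 5 0.06;0.015 0.055 0 5 0.06;0.015 0.055 0 5.9 0.06;0.015 0.055 0 0 0.06' && python3 -m creep '0.015 0.055 0 0 0.06;0.015 0.055 0 0 0.06;0.01 0.055 0 0 0.06;0 0.055 0 0 0.06;0 0 0 0 0.06'
python3 - <<'E'
from h import *
np.set_printoptions(precision=3,suppress=True)
c=cams.calibration('wrist')
im=cams.read_camera('wrist');cv2.imwrite('pics/w5.png',im[:,:,::-1])
t=cams.read_camera('top');c=cams.calibration('top')
for r in finder.masks_of('rack_a','top'):
    bx=cv2.boxPoints(cv2.minAreaRect(cv2.findNonZero(r['mask'].astype(np.uint8))))
    print(r['p'],r['xy'],*[at_z(c,b,.05)[:2] for b in bx])
for r in finder.tip_of('rack_a_holes','top'): print(r['p'],at_z(c,r['xy'],.05)[:2])
E
```

```text
time_s: 6.52
tool_pos: [0.6092, 0.0275, 0.2325]
tool_rot: [179.9, -0.1, 10.9]
force: [1.6, -0.5, 0.2]
grip_width: 0.0599
grasp_force: 0.0
time_s: 7.15
tool_pos: [0.6461, 0.2537, 0.232]
tool_rot: [-179.7, -0.0, 11.5]
force: [0.4, -0.6, -1.2]
grip_width: 0.0603
grasp_force: 0.0
0.81 [394.2, 254.7] [ 0.568 -0.08 ] [ 0.671 -0.089] [ 0.654 -0.294] [ 0.551 -0.282]
0.58 [252.9, 258.1] [0.607 0.233] [0.623 0.146] [0.563 0.134] [0.547 0.22 ]
0.93 [ 0.62  -0.187]
```

View pics/w5.png

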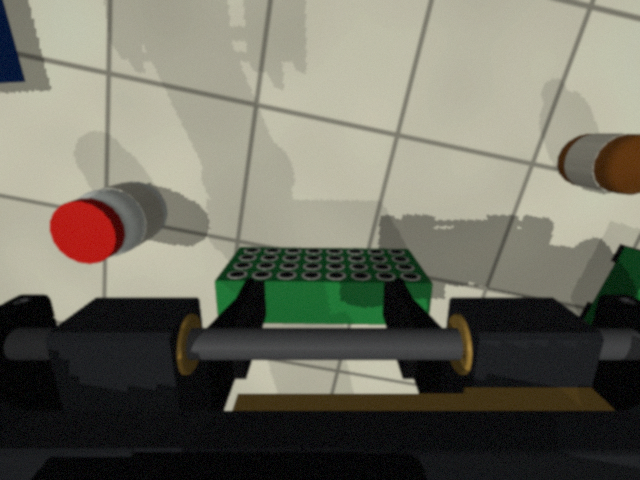

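rack_a now lies flat around (0.61, -0.187). The wrist view shows rack_b's hole-side top edge at row 282, columns 217–430, parallel to the fingers and centred on them. I'll work out where that edge is in the world.

```bash
python3 -c "
from h import *
c=cams.calibration('wrist')
for u in [(217,282),(323,281),(430,282)]: print(at_z(c,u,.1))
print(get_obs()['tool_pos'])"
```

```text
[0.58248577 0.33030479 0.1       ]
[0.60139533 0.23560871 0.1       ]
[0.61854296 0.13957771 0.1       ]
[0.64944297 0.24404857 0.23140926]
```

```bash
python3 -m creep '0 0 -0.04 0 0.06;0 0 -0.04 0 0.06;0 0 -0.04 0 0.06;0 0 -0.02 0 0.06;0 0 -0.009 0 0.06;0 0 0 0 0.06;-0.012 -0.002 0 0 0.06;-0.01 -0.002 0 0 0.06' && python3 -m creep '-0.006 -0.001 0 0 0.06;-0.005 -0.001 0 0 0.06;-0.004 -0.001 0 0 0.06;0 0 0 0 0.06'
```

```text
time_s: 8.35
tool_pos: [0.6262, 0.2425, 0.0828]
tool_rot: [-180.0, -0.1, 10.9]
force: [0.4, 0.5, -1.1]
grip_width: 0.0598
grasp_force: 0.0
time_s: 8.85
tool_pos: [0.6115, 0.2388, 0.0816]
tool_rot: [180.0, 0.0, 10.9]
force: [-0.4, 0.5, -0.2]
grip_width: 0.0599
grasp_force: 0.0
```

```bash
python3 -m creep '-0.004 -0.001 0 0 0.06;-0.004 -0.001 0.002 0 0.06;-0.004 -0.001 0.002 0 0.06;-0.004 -0.001 0.002 0 0.06;-0.004 0 0.002 0 0.06;-0.004 -0.001 0.002 0 0.06;0 0 0 0 0.06'; python3 - <<'E'
from h import *
cv2.imwrite('pics/s6.png',cv2.resize(cams.read_camera('scene')[140:400,250:570,::-1],None,fx=2.2,fy=2.2))
E
```

```text
time_s: 9.72
tool_pos: [0.5872, 0.2338, 0.0916]
tool_rot: [180.0, 0.0, 10.9]
force: [1.2, 0.3, -0.2]
grip_width: 0.0602
grasp_force: 0.2
```

View pics/s6.png

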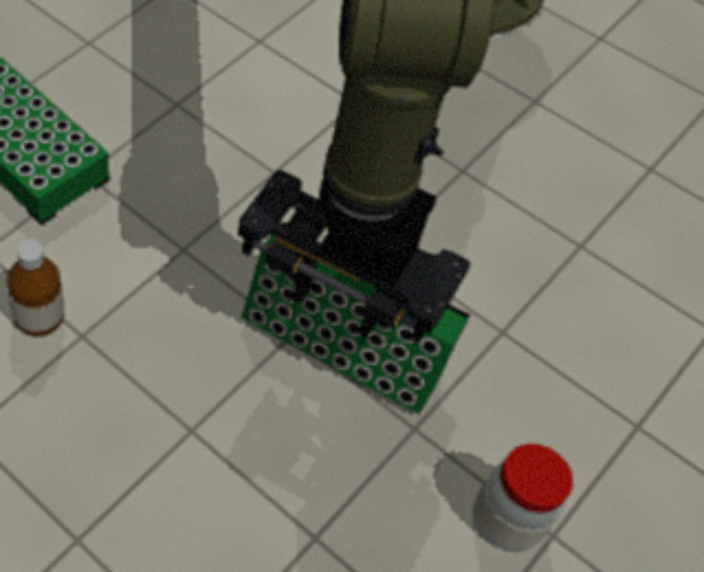

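The view shows rack_b, around (350,330), tilting towards the robot with both fingers on the upper part of its hole face.

```bash
python3 -m creep '-0.004 -0.001 0.002 0 0.06;-0.004 -0.001 0.002 0 0.06;-0.004 -0.001 0.002 0 0.06;-0.004 0 0.001 0 0.06;-0.003 -0.001 0.001 0 0.06;-0.003 -0.001 0.001 0 0.06;-0.002 0 0 0 0.06;0 0 0 0 0.06'; python3 - <<'E'
from h import *
cv2.imwrite('pics/s7.png',cv2.resize(cams.read_camera('scene')[140:400,250:570,::-1],None,fx=2.2,fy=2.2))
E
```

```text
time_s: 10.78
tool_pos: [0.5635, 0.229, 0.1006]
tool_rot: [180.0, 0.0, 10.9]
force: [0.1, 0.1, -0.7]
grip_width: 0.06
grasp_force: 0.0
```

View pics/s7.png

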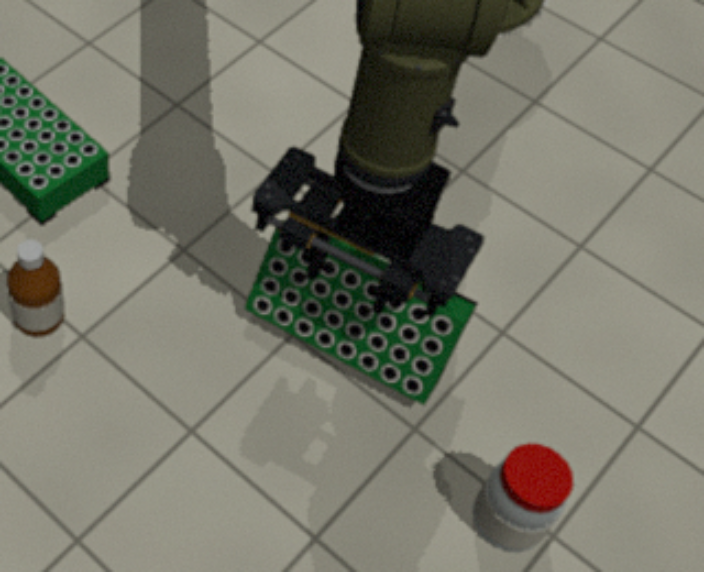

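rack_b, around (360,320), is tilted past balance with no contact force left. I'll wait, raise the hand clear and check both racks.

```bash
python3 -m creep '0 0 0 0 0.06;0 0 0 0 0.06;0 0 0 0 0.06;0 0 0.03 0 0.06;0 0 0.05 0 0.06;0 0 0.05 0 0.06;0 -0.05 0 0 0.06;0 -0.05 0 0 0.06' && python3 -m creep '0 -0.05 0 0 0.06;0 -0.05 0 0 0.06;0 0 0 0 0.06;0 0 0 0 0.06'; python3 - <<'E'
from h import *
np.set_printoptions(precision=3,suppress=True)
cv2.imwrite('pics/s8.png',cams.read_camera('scene')[:,:,::-1])
t=cams.read_camera('top');c=cams.calibration('top')
for r in finder.tip_of('rack_a_holes','top'): print(r['p'],at_z(c,r['xy'],.05)[:2])
for k in ['jar','tip_box']:
    for r in finder.masks_of(k,'top'): print(k,r['p'],r['xy'])
for r in finder.masks_of('reagent_bottle','scene'): print('bottle',r['p'],r['xy'])
E
```

```text
time_s: 11.82
tool_pos: [0.5639, 0.1286, 0.2315]
tool_rot: [180.0, -0.1, 11.0]
force: [0.7, -1.5, -0.2]
grip_width: 0.0597
grasp_force: 0.0
time_s: 12.32
tool_pos: [0.5636, 0.0296, 0.2307]
tool_rot: [-180.0, -0.0, 10.9]
force: [-0.1, 0.6, 0.3]
grip_width: 0.0602
grasp_force: 0.0
0.56 [ 0.623 -0.188]
jar 0.58 [146.7, 258.4]
tip_box 0.85 [510.8, 284.5]
bottle 0.86 [268.2, 272.3]
```

View pics/s8.png

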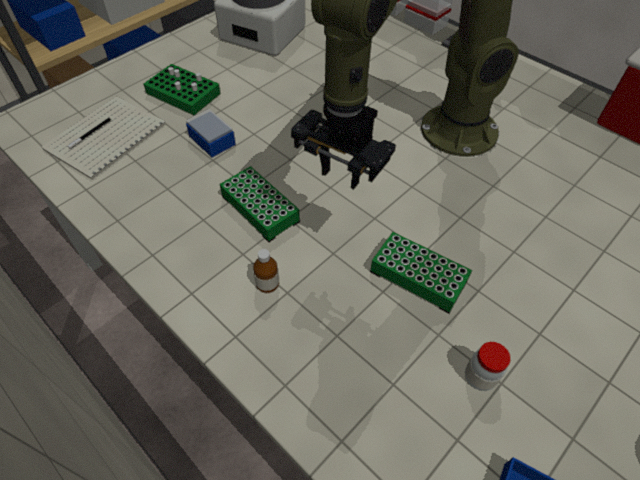

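Both racks lie flat with their holes up, at (260,203) and (420,270). The bottle (267,272), jar (490,367) and tip box (211,134) haven't moved, and the arm is clear of everything.

```bash
python3 -c "
from cell import ticket;print(ticket.sign_off())"
```

```text
the job is handed in; nothing more can be done
None
```

Both racks were tipped with gentle finger pushes and lie flat on their feet, holes up, about where they stood; the bottle, jar and tip box were not disturbed, and I handed the job in at about 12 s of the 45 s allowed.

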